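Change the bench over to the inverter at its guarded switch

ROBOT

A 6-joint arm with a two-finger parallel gripper is mounted at the origin on the work surface. World frame = base frame: x ahead of the robot, y to its left, z up, the work surface at z = 0. Lengths are in mm, angles in rad, forces in N, time in s.
With the tool pointing down it reaches from about 275 to 750 mm from the base axis. Payload 10.2 kg.
Tool frame: the origin (TCP) lies where the fingers leave the gripper's body, on its centre line; the fingertips stand 73 mm ahead of it and the grasp point (between the pads) lies 54 mm ahead of it; z points along the fingers, y is the line along which they close (so a half turn about z gives the same grasp; the last joint's range is limited). The gripper opens to 85 mm and grips with 20 to 120 N. Pads are 22 mm wide; open, the fingers measure 114 mm over their backs; the gripper's body (76 mm by 85 mm) begins 54 mm behind the grasp point. The pads swing forward as they close: fully open they stand 13 mm farther back than shut.
Start: joints at [0.94, 0.313, 1.498, -0, 1.331, -0.223], TCP at [208.223, 481.949, 303.894] pointing down, gripper open.
Joint ranges: [-2.94, 2.94], [-0.97, 2.17], [0.19, 2.56], [-1.23, 4.37], [0.02, 3.11], [-2.88, 2.88]. Speed limits (rad/s): [2.39, 2.39, 3.01, 3.14, 3.14, 3.14].

INTERFACE

Orientations are given as a unit quaternion [w, x, y, z].
In Python, from rig import ctrl gives the robot as it stands.
- The arm moves only by the shell command python3 -m creep 'ROWS' [OPENING] [FORCE]. ROWS is JSON, a list that holds one entry, the list of rows, each a list of 6 numbers: the shift along the world's x, y, z in units of 25 mm (1.0 is 25 mm), then the turn, a rotation vector about the world's x, y, z in units of 5 degrees (1.0 is 5 degrees). In form: [[[x, y, z, ax, ay, az], ...]]. A call has 1 to 20 rows; each row is the pose to reach, as a shift and turn from the pose commanded when the call began; what a row does not reach only later rows make up. A row lasts 1/12 s, in which the tool goes at most 41.7 mm and 7.16 degrees, less where a joint would pass 70% of its speed; a pose out of reach is approached as far as the arm can. A call with a gripper value outside its range is refused whole. OPENING is the finger opening in mm, from 0 to 85.4, set as the call begins (- or left out, the last holds). The fingers move at their own pace and stop on an object; FORCE is the grip in N (left out, the last holds). Time passes only in rows, so rows that repeat a pose let the fingers close. It gives the time, the measured TCP pose, the force, the opening and the grip force at its end, in the units of the state.
- ctrl.sense(): the state, without advancing time (a new reading comes with each control period).
- ctrl.capture(name): name is "scene" or "top"; returns a dict with "image" (480x640x3 uint8, red, green, blue), "fx", "fy", "cx", "cy" (pixels), "R" (3x3) and "t" (3): a world point X has camera coordinates R X + t. Camera axes: x right, y down, z forward; pixel columns grow to the right and rows downward; lengths in mm; the calibration is good to about 2 mm. A picture is of the moment at which its call begins. There is no depth.
- ctrl.finish_job(): hands the job in; it is judged then, once.
The state is a dict: "time_s": time; "joints": joint angles; "dq": joint speeds; "tau": joint torques, N m; "eef_pos": TCP position; "ee_rot": TCP orientation; "force": force on the tool from outside, world axes, zero at the start; "wrist_torque": the same for the moment, N m; "grip_width": opening from 0.0 (shut) to 1.0 (fully open); "grip_force": force on a finger pad.
Only numpy, scipy, OpenCV 4.12 (cv2) and the standard library are available. Lean on these libraries where they do the work, as an engineer would, in place of code of your own. Each camera call takes 0.05 s, during which the arm holds its last target. There are 200 camera calls.

TASK

The mains has failed in the middle of a slide count: change the bench over to the inverter at the guarded switch on the grey supply console. Reach under the front lip of the hinged guard with a fingertip and lift it to about half open, then, with the guard still resting up on the finger, flip the big toggle beneath it from the right to the left, and draw back so that the guard drops shut over the switch. Push lightly, grip nothing, and leave the two small toggles by the meter and the loose things on the bench where they are.

Things in the scene. Friction and masses are not known exactly. Their poses are not given: they have to be found in the camera images.
- supply_case: Grey sheet-metal supply console, fixed; place and yaw vary. 200 deep (x), 370 wide (y), 55 mm high in front, 76 at the back: its panel rises 6 degrees (0.105 rad) along its +x, away from the robot. Origin: centre of its underside, on the bench; y is its left, z up. Two aluminium plates on the panel, 92 mm left and right of its middle: guarded switch and meter, either way round.
- switch_plate: Plate of the guarded switch, 150 (up the slope) by 130, 3 mm thick. Origin: middle of underside, 65.5 mm above the bench; axes parallel to the console's (x level to the back, y left, z up), while plate, toggle and guard tilt with the panel. The toggle's pivot is at the middle, 9 mm off the panel; hinge posts 34 to 46 mm up the slope are 49 mm tall, a wall between them 17; the rest is under 12 mm.
- guard_hinge (a point): Middle of the guard's hinge axis, which runs along the plate's y: 38 mm up the slope from the plate's middle and 48 mm off the panel (measured square to it). Axes as the plate's.
- guard_lip (a point): Middle of the front edge of the guard's lift lip: 54 mm from the hinge axis and, when shut, 16 mm down the slope from the plate's middle and 48 mm off the panel. Moves with the guard (x from lip to hinge, z out of its top). The guard is a 3 mm flap, 104 mm wide, parallel to the panel when shut: clear window, aluminium lip 17 mm deep with a 6 mm thick rolled front edge. Open below in front.
- guard (a joint): Guard angle in rad: 0 shut, grows as the lip is lifted up and back, 1.6 at its stop, near upright. 40 to 65 g and a light return spring (under 0.2 N at the lip): let go at any angle it falls shut; till then it rests on the finger under it and slides along it. A finger pushed forward against the front of the lip when it is low only jams it: reach under it, and lift.
- main_toggle_tip (a point): Centre of the 12 mm ball at the tip of the main toggle, a plain steel lever 30 mm from its pivot to here. It is 37.5 mm off the panel at either end of its throw and 39 mm half way; it swings across the slope, along the plate's y, 9 mm to either side of the pivot. To its right, under the guard, there are 37 mm to the guard's side edge, with nothing in them.
- main_toggle (a joint): Main toggle's angle in rad: 0 = mains, leaning 0.3 rad to the right (towards -y; as it starts); 0.6 = inverter, leaning 0.3 rad to the left, at its stop. Snap action: about 4 N at the tip starts it, less as it goes, and past half way (0.3) it snaps over by itself.
- meter_plate: The neighbouring plate with a square black meter (19 mm tall) and two small bare toggles (31 mm tall), its middle 184 mm to the left or right of the guarded switch's; leave it alone. Origin and axes as for the switch plate.
- aux_toggle_left (a joint): The meter plate's left small toggle (20 mm lever), rad: 0 as it stands, 0.6 flipped. To be left alone.
- aux_toggle_right (a joint): The meter plate's right small toggle (20 mm lever), rad: 0 as it stands, 0.6 flipped. To be left alone.
- dropper_bottle: Loose small white bottle, 34 mm across, 75 mm tall, standing beside the console. Origin: centre of its underside. To be left alone, as are all the following.
- specimen_jar: Loose clear jar with a white cap, 60 mm across, 66 mm tall, beside the console. Origin: centre of its underside.
- stain_bottle: Loose amber bottle, 60 mm across, 115 mm tall, beside the console. Origin: centre of its underside.
- petri_dish: Loose clear dish with lid, 94 mm across, 17 mm tall, beside the console. Origin: centre of its underside.
- slide_box: Loose grey slide box, 86 by 101 mm, 30 mm tall, in front of the console. Origin: centre of its underside.
- tally_counter: Loose steel hand counter, 45 mm across, 26 mm tall, in front of the console. Origin: centre of its underside.

How it is judged (in metres and radians):
On the way, in this order (a step that is already met when the one before it is completed fails the run):
1. the guard is lifted clear of the switch (30 degrees or more) while the toggle is still to the right (value of joint guard above 0.52 rad and value of joint main_toggle below 0.2 rad), for 0.1 s.
2. under the raised guard the main toggle is flipped to the left (value of joint main_toggle above 0.52 rad and value of joint guard above 0.1 rad), for 0.1 s.
3. the guard has dropped shut (value of joint guard below 0.05 rad), for 0.2 s.
At the end, for the whole second after the job is handed in: The main toggle is thrown to the left (joint above 0.52 rad of 0.6), the guard is shut over it (joint below 0.05 rad), and the two small toggles are as they were (below 0.15 rad) (value of joint main_toggle above 0.52 rad and value of joint guard below 0.05 rad and value of joint each of aux_toggle_left, aux_toggle_right below 0.15 rad); the robot touches nothing.
It fails at once if a small toggle by the meter is flipped (value of joint any of aux_toggle_left, aux_toggle_right above 0.3 rad).
It fails at once if a loose thing on the bench is lifted, carried or pushed away (by more than 20 mm) (distance of any of dropper_bottle, specimen_jar, stain_bottle, petri_dish, slide_box, tally_counter from where it was at the start of the episode above 0.02 m).
It fails at once if the guard, the toggle or their plate is gripped or forced (over 30 N from the fingers) (contact force between the fingers and switch_plate above 30 N).
It also fails if it takes over 48 s, if anything falls off the work surface, if the arm or the gripper's body presses on something with over 40 N, if the wrist force passes 120 N, or if a joint passes its speed limit or range.

## Working session

There is one attempt and no reset: what is moved stays moved. The work goes in short steps, Python scripts to look and compute and a shell command to move; the robot and the scene stay as the last step left them, time stands still between calls to the robot, and variables do not carry over. Pictures are saved under pics/ and viewed, at most 10 in all, crops included, and the job is handed in when it is done.

```bash
ls; mkdir -p pics; python3 - <<'E'
from rig import ctrl
import cv2,pickle
for n in("scene","top"):
    c=ctrl.capture(n);pickle.dump(c,open(n+'.pkl','wb'))
    cv2.imwrite(f'pics/{n}1.png',c["image"][:,:,::-1]);print(n,c["fx"],c["cx"],c["cy"],c["R"],c["t"])
print(ctrl.sense())
E
```

```text
pics
scene 558.4162638066742 323.9603512138054 230.2940591016008 [[ 0.09019356  0.99586684  0.01069389]
 [ 0.58040377 -0.04383414 -0.81314822]
 [-0.80931859  0.0795475  -0.58195843]] [ -71.59465693 -260.84525929 1633.27827479]
top 480.80760861442326 321.9052364796892 239.32124941756945 [[ 0.02673306 -0.99887071  0.03927664]
 [-0.99478689 -0.03045061 -0.09732321]
 [ 0.0984093  -0.03647014 -0.99447752]] [ -8.04753509 609.33291929 923.86602474]
{'time_s': 0.1, 'joints': array([ 9.39582812e-01,  3.13388168e-01,  1.49833084e+00,  2.43688873e-05,
        1.33098688e+00, -2.23380075e-01]), 'dq': array([ 1.22141647e-03, -7.53380480e-04, -2.61220329e-03, -1.02549324e-03,
       -3.65519268e-04, -6.47016543e-05]), 'tau': array([ 3.18167899e-03, -4.12896574e+01, -2.60142338e+01, -2.25656099e-04,
        2.98906394e-03,  2.52451935e-05]), 'eef_pos': array([208.14171972, 481.82959083, 303.40665575]), 'ee_rot': array([-2.41439910e-04,  2.02509253e-01,  9.79280191e-01, -5.01668991e-04]), 'force': array([-0.56432801, -0.77690531, -0.55582447]), 'wrist_torque': array([ 0.02784744,  0.0051744 , -0.00933916]), 'grip_force': 0.0, 'grip_width': 0.9991661967431736}
```

View pics/scene1.png

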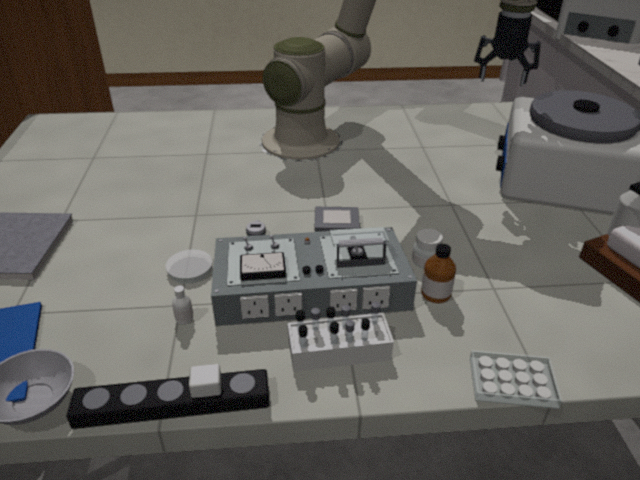

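View pics/top1.png

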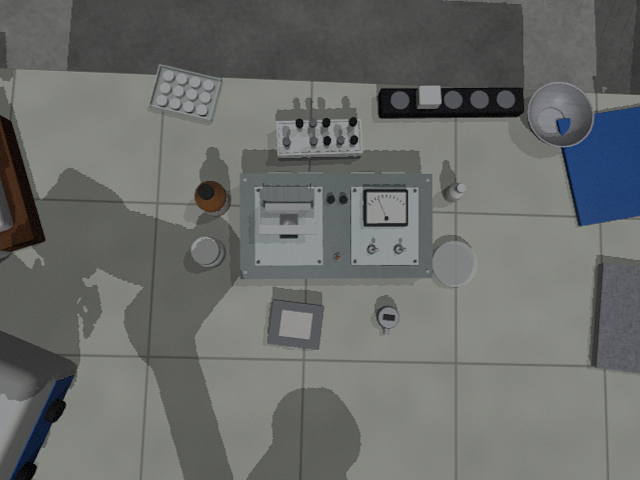

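The top view shows the console at px (240–432, 173–278). The guarded switch plate is on its left (255–323, 186–265), the meter is on the right, the slide box is at (296,324) and the counter at (388,317). I'll enlarge this to get corners.

```bash
python3 - <<'E'
import cv2,pickle
c=pickle.load(open('top.pkl','rb'))['image'][:,:,::-1]
cv2.imwrite('pics/topc.png',cv2.resize(c[165:285,235:345],None,fx=5,fy=5,interpolation=cv2.INTER_CUBIC))
E
```

```text
(no output)
```

View pics/topc.png

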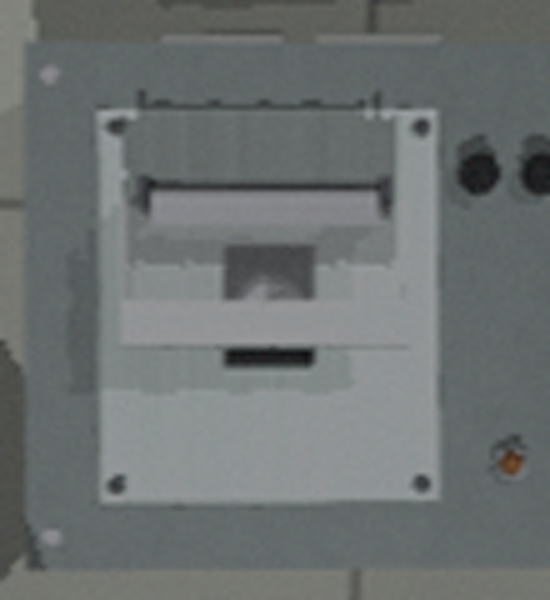

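```bash
cat > geo.py <<'E'
import numpy as np,pickle
from scipy.optimize import least_squares
from scipy.spatial.transform import Rotation as Ro
C={n:pickle.load(open(n+'.pkl','rb')) for n in('scene','top')}
def proj(c,X):
    p=X@np.array(c['R']).T+c['t'];return np.c_[c['fx']*p[:,0]/p[:,2]+c['cx'],c['fy']*p[:,1]/p[:,2]+c['cy']]
T=Ro.from_euler('y',-6,degrees=True)
def world(P,L):  # L: (up slope, left, off panel) from plate origin
    return Ro.from_euler('z',P[2]).apply(T.apply(np.atleast_2d(L)))+[P[0],P[1],65.5]
def ray(c,u,v,z):
    R=np.array(c['R']);o=-R.T@c['t'];d=R.T@[(u-c['cx'])/c['fx'],(v-c['cy'])/c['fy'],1];return o+d*(z-o[2])/d[2]
E
python3 - <<'E'
from geo import *
f=lambda a:235+0*0+(np.array(a)+.5)/5-.5
crop=np.array([[98,110],[438,110],[440,502],[100,502],[120,346],[410,346]],float)
uv=(crop+.5)/5-.5+[235,165]
L=np.array([[75,65,3],[75,-65,3],[-75,-65,3],[-75,65,3],[-16,52,48],[-16,-52,48]],float)
c=C['top']
r=least_squares(lambda P:(proj(c,world([P[0],P[1],P[2]/100],L))-uv).ravel(),[550,80,0])
P=[*r.x[:2],r.x[2]/100];print(P);print(r.fun.reshape(-1,2).round(1))
print('scene check',proj(C['scene'],world(P,L)).round(0))
np.save('P.npy',P)
for n,q in dict(hinge=[38,0,48],lip=[-16,0,48],tip=[0,-9,37.5],lipL=[-16,52,48],lipR=[-16,-52,48]).items():print(n,world(P,[q]).round(1))
for n,(u,v,z) in dict(box=(296,324,30),cnt=(388,317,26),jar=(206,251,66),stain=(207,190,115)).items():print(n,ray(c,u,v,z).round(0))
E
```

```text
[np.float64(629.8877436343395), np.float64(75.21762661461217), np.float64(0.03334907630756187)]
[[-0.2 -0.4]
 [ 0.3 -0.3]
 [ 0.1 -0.1]
 [-0.3  0.3]
 [ 0.3  0.3]
 [-0.1  0.2]]
scene check [[397. 273.]
 [327. 278.]
 [318. 237.]
 [380. 233.]
 [381. 228.]
 [328. 231.]]
hinge [[662.6  76.3 117.2]]
lip [[609.   74.5 111.6]]
tip [[626.3  66.1 102.8]]
lipL [[607.2 126.5 111.6]]
lipR [[610.7  22.5 111.6]]
box [442.  55.  30.]
cnt [ 460. -125.   26.]
jar [577. 229.  66.]
stain [684. 223. 115.]
```

The plate fit is good to 0.4 px. The plan is shut fingers, tool pitched about 35° below horizontal, entering under the lip to the right of the toggle. Next I'll compute the stand-off pose.

```bash
cat >> geo.py <<'E'
P=np.load('P.npy') if __import__('os').path.exists('P.npy') else None
PITCH=35
def target(s,y,h,pitch=None):
    """tip centre in plate slope coords -> TCP pos, rot"""
    p=np.radians(PITCH if pitch is None else pitch);yw=P[2]
    z=np.array([np.cos(p)*np.cos(yw),np.cos(p)*np.sin(yw),-np.sin(p)]);yy=np.array([-np.sin(yw),np.cos(yw),0])
    R=Ro.from_matrix(np.c_[np.cross(yy,z),yy,z])
    return world(P,[[s,y,h]])[0]-73*z,R
def delta(st,tg):
    w=st['ee_rot'];cur=Ro.from_quat([*w[1:],w[0]])
    return np.r_[(tg[0]-st['eef_pos'])/25,np.degrees((tg[1]*cur.inv()).as_rotvec())/5].round(2)
def where(st):
    w=st['ee_rot'];cur=Ro.from_quat([*w[1:],w[0]]);X=st['eef_pos']+73*cur.apply([0,0,1])
    return T.inv().apply(Ro.from_euler('z',-P[2]).apply(X-[P[0],P[1],65.5])).round(1)
E
python3 - <<'E'
from geo import *
from rig import ctrl
s=ctrl.sense()
for a in [(-70,-37,130),(-60,-37,40)]:
    t=target(*a);print(a,t[0].round(1),delta(s,t))
print(where(s))
E
```

```text
(-70, -37, 130) [488.2  33.5 229.3] [ 11.2  -17.93  -2.96  -2.05 -10.9    4.66]
(-60, -37, 40) [507.5  34.1 140.9] [ 11.98 -17.91  -6.5   -2.05 -10.9    4.66]
[-388.5  420.4  206.7]
```

```bash
python3 -m creep '[[[3,-5,0,0,0,1],[6,-10,0,0,0,2.5],[9,-15,0,0,-1,4],[11.2,-17.93,0,-1,-3,4.66],[11.2,-17.93,0,-1,-5,4.66],[11.2,-17.93,0,-1.5,-6,4.66],[11.2,-17.93,0,-1.8,-7.5,4.66],[11.2,-17.93,0,-2.05,-10.9,4.66],[11.2,-17.93,-1,-2.05,-10.9,4.66],[11.2,-17.93,-2,-2.05,-10.9,4.66],[11.2,-17.93,-2.96,-2.05,-10.9,4.66],[11.2,-17.93,-2.96,-2.05,-10.9,4.66],[11.2,-17.93,-2.96,-2.05,-10.9,4.66],[11.2,-17.93,-2.96,-2.05,-10.9,4.66],[11.2,-17.93,-2.96,-2.05,-10.9,4.66],[11.2,-17.93,-2.96,-2.05,-10.9,4.66],[11.2,-17.93,-2.96,-2.05,-10.9,4.66],[11.2,-17.93,-2.96,-2.05,-10.9,4.66],[11.2,-17.93,-2.96,-2.05,-10.9,4.66],[11.2,-17.93,-2.96,-2.05,-10.9,4.66]]]' 0 20
python3 - <<'E'
from geo import *
from rig import ctrl
s=ctrl.sense();print(where(s),s['joints'].round(2),delta(s,target(-70,-37,130)))
E
```

```text
time_s: 1.77
eef_pos: [489.3, 54.9, 273.9]
ee_rot: [0.444, -0.005, 0.896, 0.005]
force: [0.0, 1.7, -0.9]
grip_width: -0.002
grip_force: 0.0
[-65.5 -16.5 172. ] [-0.19  0.05  2.12  1.19  0.18 -2.88] [-0.04 -0.86 -1.78 -0.04 -0.46  0.22]
```

The wrist is near a singularity at 35° pitch, with j5 near 0 and j6 at its limit. A steeper pitch of about 52° suits the arm and holds the guard higher. I'll unwind to nearly vertical, then tilt.

```bash
python3 - <<'E'
from geo import *
from rig import ctrl
s=ctrl.sense()
for p in (80,52):print(p,delta(s,target(-70,-37,130,p)))
E
```

```text
80 [ 1.84 -0.79 -0.58 -0.26  8.53  0.23]
52 [ 0.55 -0.84 -1.16 -0.13  2.94  0.22]
```

```bash
python3 -m creep '[[[0,0,1,0,1.4,0],[0,0,1,0,2.8,0],[0,0,1,-0.1,4.2,0.1],[0.5,-0.3,1,-0.2,5.6,0.2],[1,-0.8,1,-0.26,7,0.23],[1.84,-0.8,1,-0.26,8.53,0.23],[1.84,-0.8,0,-0.26,8.53,0.23],[1.84,-0.8,0,-0.26,8.53,0.23],[1.84,-0.8,0,-0.26,8.53,0.23],[1.84,-0.8,0,-0.26,8.53,0.23],[1.84,-0.8,0,-0.26,8.53,0.23],[1.84,-0.8,0,-0.26,8.53,0.23]]]'
python3 - <<'E'
from geo import *
from rig import ctrl
s=ctrl.sense();print(where(s),s['joints'].round(2),delta(s,target(-70,-37,110,52)))
E
```

```text
time_s: 2.77
eef_pos: [534.3, 36.2, 273.8]
ee_rot: [0.088, -0.022, 0.996, 0.001]
force: [0.3, -0.1, 0.4]
grip_width: 0.0
grip_force: 0.0
[-69.3 -35.7 144.5] [-0.16  0.29  1.61  0.04  1.06 -1.79] [-1.17 -0.09 -1.95  0.23 -5.58 -0.11]
```

```bash
python3 -m creep '[[[-0.3,0,-0.5,0,-1,0],[-0.5,0,-1,0,-2,0],[-0.8,0,-1.5,0.1,-3,0],[-1,-0.1,-1.95,0.2,-4,-0.1],[-1.17,-0.1,-1.95,0.23,-5,-0.1],[-1.17,-0.1,-1.95,0.23,-5.58,-0.11],[-1.17,-0.1,-1.95,0.23,-5.58,-0.11],[-1.17,-0.1,-1.95,0.23,-5.58,-0.11],[-1.17,-0.1,-1.95,0.23,-5.58,-0.11]]]'
python3 - <<'E'
from geo import *
from rig import ctrl
import cv2
s=ctrl.sense();print(where(s),s['joints'].round(2))
for a in[(-62,-38,60),(-50,-38,26)]:print(a,delta(s,target(*a,52)))
t=ctrl.capture('top')['image'][150:300,220:370,::-1];c=ctrl.capture('scene')['image'][180:330,300:450,::-1]
cv2.imwrite('pics/a.png',cv2.resize(cv2.hconcat([t,c]),None,fx=2.6,fy=2.6,interpolation=cv2.INTER_CUBIC))
w=s['ee_rot'];R=Ro.from_quat([*w[1:],w[0]]);X=np.array([s['eef_pos']+73*R.apply([0,0,1])])
for n,o in(('top',(220,150)),('scene',(300,180))):print(n,(proj(C[n],X)-o)*2.6)
E
```

```text
time_s: 3.52
eef_pos: [505.6, 33.6, 225.9]
ee_rot: [0.325, -0.016, 0.946, 0.005]
force: [-0.1, 0.7, 0.7]
grip_width: -0.003
grip_force: 0.0
[-69.5 -37.5 110.7] [-0.22  0.18  2.02  0.49  0.34 -2.24]
(-62, -38, 60) [ 0.51 -0.   -1.99  0.   -0.01 -0.  ]
(-50, -38, 26) [ 1.13  0.02 -3.29  0.   -0.01 -0.  ]
top [[231.38083282 300.58975809]]
scene [[81.92062197 24.82685393]]
```

View pics/a.png

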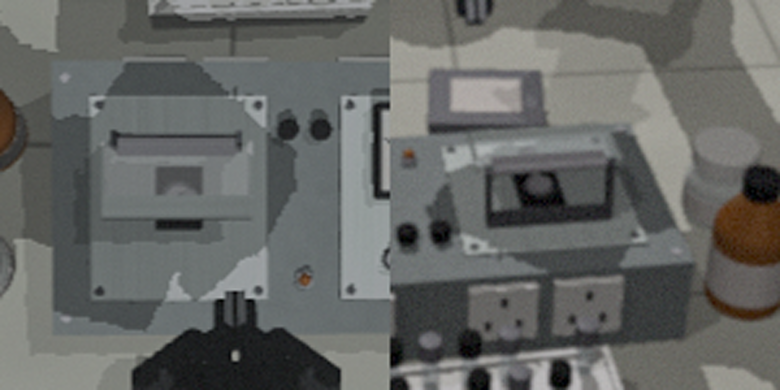

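The fingertip is where it was predicted, at left-pane (234,292), right of the toggle and in front of the lip. Next it goes down and in under the lip.

```bash
python3 -m creep '[[[0.3,0,-1,0,0,0],[0.5,0,-2,0,0,0],[0.8,0,-2.7,0,0,0],[1.1,0,-3.3,0,0,0],[1.13,0.02,-3.35,0,0,0],[1.13,0.02,-3.35,0,0,0],[1.13,0.02,-3.35,0,0,0],[1.13,0.02,-3.35,0,0,0]]]'
python3 - <<'E'
from geo import *
from rig import ctrl
s=ctrl.sense();print(where(s),s['joints'].round(2))
for a in[(-19,-38,24),(-19,-38,40),(-8,-38,60),(0,-38,60),(2,-38,33)]:print(a,delta(s,target(*a,52)))
E
```

```text
time_s: 4.28
eef_pos: [533.8, 34.2, 142.7]
ee_rot: [0.326, -0.016, 0.945, 0.005]
force: [0.1, -0.0, 0.7]
grip_width: -0.0
grip_force: 0.0
[-50.1 -37.8  25.1] [-0.21  0.39  2.01  1.04  0.17 -2.79]
(-19, -38, 24) [ 1.24  0.03  0.09  0.    0.01 -0.01]
(-19, -38, 40) [ 1.17  0.03  0.73  0.    0.01 -0.01]
(-8, -38, 60) [ 1.53  0.04  1.57  0.    0.01 -0.01]
(0, -38, 60) [ 1.85  0.05  1.6   0.    0.01 -0.01]
(2, -38, 33) [ 2.04  0.06  0.54  0.    0.01 -0.01]
```

j5 is low and j6 is near its limit. I'll steepen to 58° with the tip in place before entering.

```bash
sed -i 's/^PITCH=35/PITCH=58/' geo.py; python3 - <<'E'
from geo import *
from rig import ctrl
s=ctrl.sense()
print(delta(s,target(-50,-39,24)),delta(s,target(-50,-39,35)))
E
```

```text
[ 0.26 -0.04  0.13 -0.04  1.21 -0.01] [ 0.21 -0.04  0.57 -0.04  1.21 -0.01]
```

```bash
python3 -m creep '[[[0.1,0,0.4,0,0.6,0],[0.2,-0.04,0.5,-0.04,1.2,0],[0.24,-0.04,0.3,-0.04,1.2,0],[0.26,-0.04,0.1,-0.04,1.2,0],[0.26,-0.04,0.1,-0.04,1.2,0],[0.26,-0.04,0.1,-0.04,1.2,0],[0.26,-0.04,0.1,-0.04,1.2,0],[0.26,-0.04,0.1,-0.04,1.2,0]]]'
python3 - <<'E'
from geo import *
from rig import ctrl
s=ctrl.sense();print(where(s),s['joints'].round(2))
for a in[(-20,-39,23),(-20,-39,40),(-8,-39,60)]:print(a,delta(s,target(*a)))
E
```

```text
time_s: 4.95
eef_pos: [540.0, 33.2, 144.4]
ee_rot: [0.275, -0.016, 0.961, 0.005]
force: [0.4, -0.2, 0.0]
grip_width: -0.002
grip_force: 0.0
[-50.5 -39.   22.3] [-0.2   0.4   1.94  0.46  0.28 -2.21]
(-20, -39, 23) [ 1.21  0.04  0.15 -0.   -0.01 -0.  ]
(-20, -39, 40) [ 1.14  0.04  0.83 -0.   -0.01 -0.  ]
(-8, -39, 60) [ 1.53  0.05  1.68 -0.   -0.01 -0.  ]
```

Joints are comfortable again. Now the tip moves in under the lip, slowly.

```bash
python3 -m creep '[[[0.3,0,0.03,0,0,0],[0.6,0.02,0.07,0,0,0],[0.9,0.03,0.1,0,0,0],[1.2,0.04,0.15,0,0,0],[1.2,0.04,0.15,0,0,0],[1.2,0.04,0.15,0,0,0]]]'
python3 - <<'E'
from geo import *
from rig import ctrl
import cv2
s=ctrl.sense();print(where(s),s['joints'].round(2),s['force'])
for a in[(-20,-39,40),(-12,-39,60),(-5,-39,62),(0,-39,62)]:print(a,delta(s,target(*a)))
t=ctrl.capture('top')['image'][150:300,220:370,::-1];c=ctrl.capture('scene')['image'][180:330,300:450,::-1]
cv2.imwrite('pics/b.png',cv2.resize(cv2.hconcat([t,c]),None,fx=2.6,fy=2.6,interpolation=cv2.INTER_CUBIC))
E
```

```text
time_s: 5.45
eef_pos: [570.4, 34.2, 147.7]
ee_rot: [0.275, -0.016, 0.961, 0.005]
force: [-0.6, -0.1, 0.0]
grip_width: 0.001
grip_force: 0.0
[-20.  -39.   22.4] [-0.18  0.45  1.85  0.38  0.31 -2.11] [-0.59253327 -0.06529916  0.04547118]
(-20, -39, 40) [-0.08 -0.    0.7  -0.   -0.01 -0.01]
(-12, -39, 60) [ 0.16  0.01  1.53 -0.   -0.01 -0.01]
(-5, -39, 62) [ 0.43  0.01  1.63 -0.   -0.01 -0.01]
(0, -39, 62) [ 0.63  0.02  1.66 -0.   -0.01 -0.01]
```

View pics/b.png

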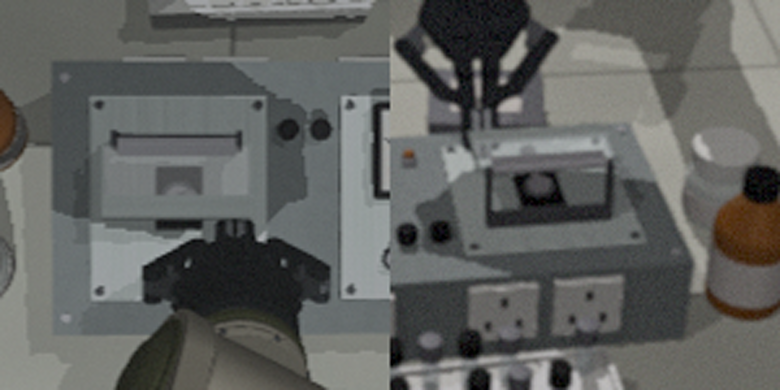

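The finger is under the lip at left-pane (235,222), with no contact yet. Lifting.

```bash
python3 -m creep '[[[-0.02,0,0.2,0,0,0],[-0.03,0,0.4,0,0,0],[-0.03,0,0.6,0,0,0],[0,0,0.8,0,0,0],[0.05,0,1,0,0,0],[0.1,0,1.2,0,0,0],[0.15,0,1.4,0,0,0],[0.22,0,1.55,0,0,0],[0.3,0,1.7,0,0,0],[0.3,0,1.7,0,0,0],[0.3,0,1.7,0,0,0],[0.3,0,1.7,0,0,0]]]'
python3 - <<'E'
from geo import *
from rig import ctrl
import cv2
s=ctrl.sense();print(where(s),s['joints'].round(2),s['force'])
for a in[(-3,-39,50),(2,-39,38),(2,-30,36),(2,-12,36),(2,-8,36)]:print(a,delta(s,target(*a)))
t=ctrl.capture('top')['image'][150:300,220:370,::-1];c=ctrl.capture('scene')['image'][180:330,300:450,::-1]
cv2.imwrite('pics/c.png',cv2.resize(cv2.hconcat([t,c]),None,fx=2.6,fy=2.6,interpolation=cv2.INTER_CUBIC))
E
```

```text
time_s: 6.55
eef_pos: [577.6, 34.1, 190.1]
ee_rot: [0.275, -0.016, 0.961, 0.005]
force: [-0.3, -0.1, 0.3]
grip_width: -0.004
grip_force: 0.1
[ -8.4 -39.3  63.8] [-0.18  0.39  1.8   0.28  0.42 -2.01] [-0.27050215 -0.12411285  0.29990511]
(-3, -39, 50) [ 0.27  0.02 -0.53 -0.   -0.02 -0.  ]
(2, -39, 38) [ 0.52  0.03 -0.99 -0.   -0.02 -0.  ]
(2, -30, 36) [ 0.51  0.39 -1.07 -0.   -0.02 -0.  ]
(2, -12, 36) [ 0.49  1.11 -1.07 -0.   -0.02 -0.  ]
(2, -8, 36) [ 0.48  1.27 -1.07 -0.   -0.02 -0.  ]
```

View pics/c.png

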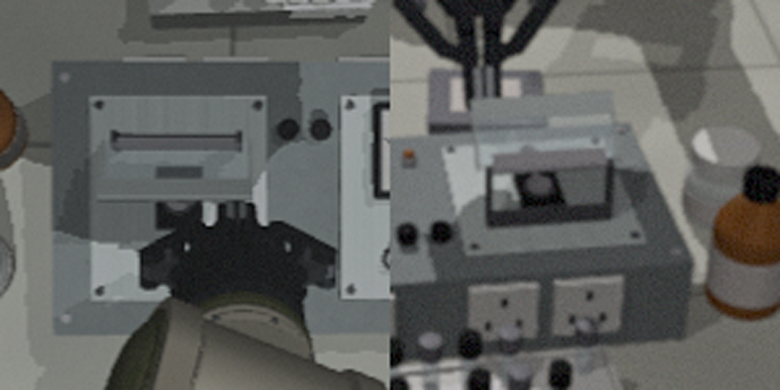

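The guard is clearly up, its lip at right-pane row ~95 (cols 472–612). I'll check its angle before lowering to the toggle.

```bash
python3 - <<'E'
from geo import *
for th in(0,.4,.5,.6,.7,.8,.9):
    L=[[38-54*np.cos(th),y,49.5+54*np.sin(th)] for y in(-52,52)]
    print(th,((proj(C['scene'],world(P,L))-[300,180])*2.6+[390,0]).round(0).tolist(),((proj(C['top'],world(P,L))-[220,150])*2.6).round(0).tolist())
E
```

```text
0 [[462.0, 132.0], [600.0, 123.0]] [[251.0, 218.0], [101.0, 219.0]]
0.4 [[463.0, 109.0], [602.0, 101.0]] [[252.0, 212.0], [98.0, 212.0]]
0.5 [[463.0, 105.0], [603.0, 96.0]] [[252.0, 208.0], [97.0, 209.0]]
0.6 [[464.0, 101.0], [604.0, 93.0]] [[252.0, 204.0], [97.0, 204.0]]
0.7 [[464.0, 98.0], [606.0, 90.0]] [[252.0, 199.0], [96.0, 199.0]]
0.8 [[465.0, 96.0], [607.0, 87.0]] [[252.0, 193.0], [95.0, 194.0]]
0.9 [[466.0, 94.0], [609.0, 85.0]] [[253.0, 187.0], [95.0, 187.0]]
```

The angle is about 0.7 rad, so step 1 is met. Now lower beside the toggle with the guard on the finger, then push left.

```bash
python3 -m creep '[[[0.1,0,-0.2,0,0,0],[0.2,0,-0.4,0,0,0],[0.3,0,-0.6,0,0,0],[0.4,0,-0.8,0,0,0],[0.5,0.02,-1,0,0,0],[0.52,0.03,-1.2,0,0,0],[0.55,0.03,-1.38,0,0,0],[0.55,0.03,-1.38,0,0,0],[0.55,0.03,-1.38,0,0,0]]]'
python3 - <<'E'
from geo import *
from rig import ctrl
s=ctrl.sense();print(where(s),s['joints'].round(2),s['force'])
for a in[(2,-30,28),(2,-20,28),(2,-12,28)]:print(a,delta(s,target(*a)))
E
```

```text
time_s: 7.4
eef_pos: [591.5, 34.9, 155.4]
ee_rot: [0.275, -0.016, 0.961, 0.005]
force: [0.3, 0.5, -0.9]
grip_width: -0.002
grip_force: 0.0
[  1.8 -39.   27.9] [-0.17  0.47  1.79  0.32  0.35 -2.05] [ 0.30378053  0.54991362 -0.9317644 ]
(2, -30, 28) [-0.01  0.36  0.   -0.   -0.02 -0.  ]
(2, -20, 28) [-0.02  0.76  0.   -0.   -0.02 -0.  ]
(2, -12, 28) [-0.03  1.08  0.   -0.   -0.02 -0.  ]
```

```bash
python3 -m creep '[[[0,0.15,0,0,0,0],[-0.01,0.3,0,0,0,0],[-0.01,0.45,0,0,0,0],[-0.02,0.6,0,0,0,0],[-0.02,0.75,0,0,0,0],[-0.03,0.9,0,0,0,0],[-0.03,1.05,0,0,0,0],[-0.03,1.05,0,0,0,0],[-0.03,1.05,0,0,0,0]]]'
python3 - <<'E'
from geo import *
from rig import ctrl
import cv2
s=ctrl.sense();print(where(s),s['joints'].round(2),s['force'])
t=ctrl.capture('top')['image'][150:300,220:370,::-1];c=ctrl.capture('scene')['image'][180:330,300:450,::-1]
cv2.imwrite('pics/d.png',cv2.resize(cv2.hconcat([t,c]),None,fx=2.6,fy=2.6,interpolation=cv2.INTER_CUBIC))
L=[[0,y,37.5] for y in(-9,9)];print(((proj(C['scene'],world(P,L))-[300,180])*2.6+[390,0]).round(0).tolist())
E
```

```text
time_s: 8.15
eef_pos: [590.5, 61.6, 155.6]
ee_rot: [0.275, -0.016, 0.961, 0.005]
force: [-1.2, -0.1, 0.7]
grip_width: 0.001
grip_force: 0.0
[  1.7 -12.3  28.1] [-0.12  0.47  1.78  0.24  0.34 -1.93] [-1.23625791 -0.07638405  0.67026369]
[[522.0, 153.0], [547.0, 151.0]]
```

View pics/d.png

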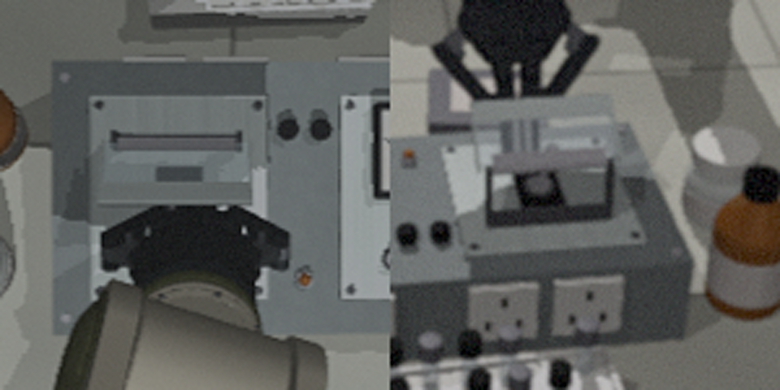

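The guard is still up on the finger, but the ball is hidden. There is no side force, which fits a toggle that has snapped over. I'll nudge slightly further to feel for it at its stop.

```bash
python3 -m creep '[[[0,0.06,0,0,0,0],[0,0.12,0,0,0,0],[0,0.12,0,0,0,0],[0,0.12,0,0,0,0]]]'; python3 -m creep '[[[0,0.06,0,0,0,0],[0,0.06,0,0,0,0],[0,0.06,0,0,0,0]]]'
```

```text
time_s: 8.58
eef_pos: [590.6, 64.2, 155.7]
ee_rot: [0.275, -0.016, 0.961, 0.005]
force: [-0.8, 0.5, -0.7]
grip_width: -0.005
grip_force: 0.0
time_s: 8.83
eef_pos: [590.7, 65.5, 155.7]
ee_rot: [0.275, -0.016, 0.961, 0.005]
force: [0.0, -1.7, -0.1]
grip_width: -0.0
grip_force: 0.9
```

Light contact at the toggle's stop: -1.7 N at y≈-8.3, which matches the thrown position. Ease off right, then draw straight back.

```bash
python3 -m creep '[[[0,-0.2,0,0,0,0],[-0.3,-0.3,-0.03,0,0,0],[-0.6,-0.32,-0.06,0,0,0],[-0.9,-0.33,-0.1,0,0,0],[-1.2,-0.34,-0.13,0,0,0],[-1.5,-0.35,-0.16,0,0,0],[-1.8,-0.36,-0.18,0,0,0],[-2.2,-0.37,-0.2,0,0,0],[-2.5,-0.38,-0.1,0,0,0],[-2.7,-0.38,1,0,0,0],[-2.7,-0.38,2,0,0,0],[-2.9,-0.38,3,0,0,0],[-3.4,-0.38,4,0,0,0],[-4.4,-0.38,4.5,0,0,0],[-5.4,-0.38,4.5,0,0,0],[-5.4,-0.38,4.5,0,0,0],[-5.4,-0.38,4.5,0,0,0],[-5.4,-0.38,4.5,0,0,0],[-5.4,-0.38,4.5,0,0,0]]]'
python3 - <<'E'
from geo import *
from rig import ctrl
import cv2
s=ctrl.sense();print(where(s),s['joints'].round(2),s['force'])
t=ctrl.capture('top')['image'][165:285,235:345,::-1]
c=ctrl.capture('scene')['image'][180:300,310:420,::-1]
cv2.imwrite('pics/e.png',cv2.resize(cv2.hconcat([t,c]),None,fx=3.6,fy=3.6,interpolation=cv2.INTER_CUBIC))
L=[[0,y,37.5] for y in(-9,9)]
print(((proj(C['top'],world(P,L))-[235,165])*3.6).round().tolist())
E
```

```text
time_s: 10.42
eef_pos: [456.2, 56.1, 268.2]
ee_rot: [0.275, -0.016, 0.961, 0.005]
force: [-0.6, -0.2, 0.7]
grip_width: 0.005
grip_force: 0.0
[-120.2  -13.3  154.2] [-0.18  0.02  2.03  0.21  0.56 -1.93] [-0.59247564 -0.15197888  0.74392465]
[[208.0, 217.0], [173.0, 217.0]]
```

View pics/e.png

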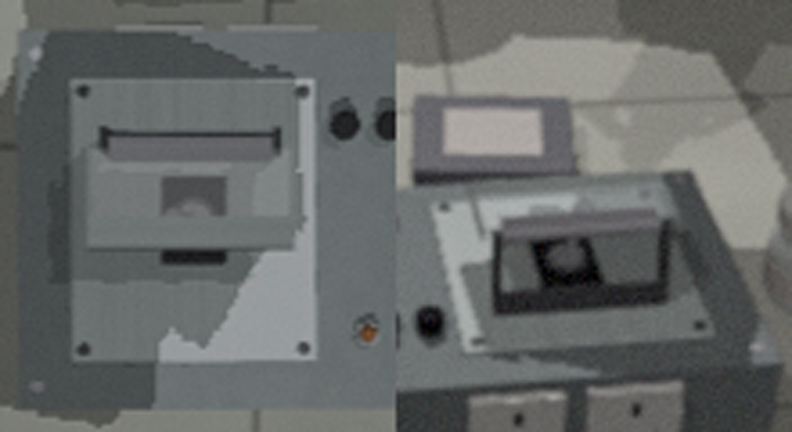

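The guard is shut. I'll compare the toggle before and after with a contrast-stretched crop.

```bash
python3 - <<'E'
from geo import *
from rig import ctrl
import cv2
rows=[]
for im in (C['top']['image'],ctrl.capture('top')['image']):
    rows.append(im)
sc=(C['scene']['image'],ctrl.capture('scene')['image'])
def e(im,r,c,h=24,w=40):
    g=cv2.cvtColor(im[r:r+h,c:c+w],cv2.COLOR_RGB2GRAY);g=cv2.normalize(g,None,0,255,cv2.NORM_MINMAX)
    return cv2.resize(cv2.createCLAHE(3,(2,2)).apply(g),None,fx=9,fy=9,interpolation=cv2.INTER_CUBIC)
cv2.imwrite('pics/f.png',cv2.vconcat([cv2.hconcat([e(i,212,270) for i in rows]),cv2.hconcat([e(i,238,338) for i in sc])]))
L=[[0,y,37.5] for y in(-9,9)]
for n,o in(('top',(270,212)),('scene',(338,238))):print(n,((proj(C[n],world(P,L))-o)*9).round().tolist())
E
```

```text
top [[205.0, 120.0], [117.0, 120.0]]
scene [[117.0, 6.0], [200.0, 1.0]]
```

View pics/f.png

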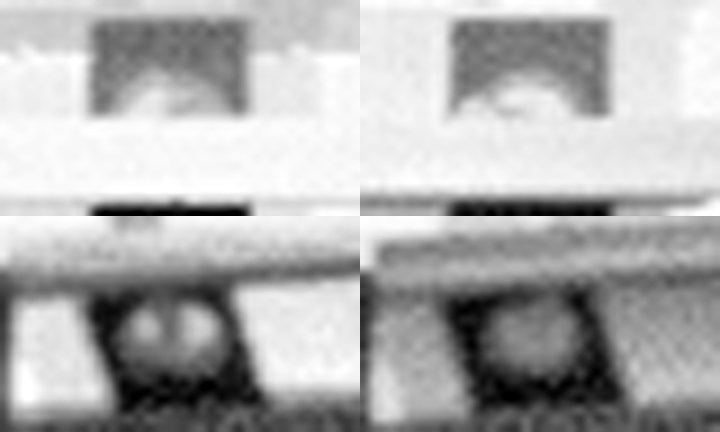

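Before, the top view showed the ball at the right of the bushing (~205). Now it shows at the left (~110), matching the predicted 117 for inverter. Handing in.

```bash
python3 -c "
from rig import ctrl
print(ctrl.finish_job())"
```

```text
the job is handed in; nothing more can be done
None
```

The job is handed in: the toggle reads as thrown left to inverter, the guard has dropped shut over it, and the arm is clear; the hand-in gave no verdict, and I never aimed near the small toggles or loose things but did not re-check them afterwards.

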